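# Lock the tilting chuck and hold the centre finder flush on a top blank

### The job

Throw the red-knobbed lock lever of the green tilting chuck into its red-marked notch, so that the tilted top blank cannot swing, and leave it there. Then pick up the steel centre finder by its walnut handle, tilt it to the slope of the blank's sawn end face, and set it flat on that face with the point of its V on the high side and both legs of the V drawn up against the round of the blank. Finish while still holding it there by the handle, flush and steady under a push of about 10 N, ready for the line to be scribed; do not force it, do not change the blank's tilt, and leave the bowl, top, hammer and loose peg where they are.

Things in the scene. Friction and masses are not known exactly. Their poses are not given: they have to be found in the camera images.
- chuck_stand: green cast stand of the tilting chuck, bolted down: base 200 x 170 mm, origin at its underside's centre, z up. Two cheeks (y +-66 mm, 117 mm high) carry a steel chuck 104 mm across, rocking about a level axis along y at height 95 mm. Lever pivot: upright axis at x 0, y +135 mm. Under the lever a steel quadrant (top at height 76 mm) has two ridged notches: white-marked half way, red-marked beyond
- lock_lever (a joint): lock lever angle, rad: at 0 it points along -x of chuck_stand, growing as it swings to +y (clockwise from above); stop at 1.2. A sprung ball clicks over ridges and centres it in the white notch at 0.5 and the red one at 1.0 (ridges 0.1 either side); a ridge takes about 8 N at the knob. From 0.4 on it presses a brake pad on the chuck, fully at 1.0; before that the chuck swings easily
- lever_knob (a point): red round upright knob at the end of the lock lever, 115 mm from the lever's axis: 22 mm in diameter, standing 45 mm above the lever bar (bar top at height 96 mm, knob top 141 mm). The point is on its axis at height 118 mm; the lever runs from its pivot along -x of this point
- blank_face (a point): centre of the pale sawn end face of the round wooden blank (80 mm diameter) held in the chuck; the face is tilted towards the -x side of chuck_stand by 16 to 34 degrees, different each time. z is the face's outward normal, x points up the slope, y is level. 40 mm of the blank stand clear of the chuck; the face lies 61.5 mm from the rocking axis
- finder_centre (a point): steel centre finder, loose, about 0.34 kg, on the table handle up: plate 4 mm thick, with two fences of a 90 degree V (8 mm thick, 83 mm long) hanging 12 mm below it. The point is on the plate's flat underside, 40 mm from the inner side of both fences: on the blank it meets blank_face with z axes alike. 12 mm above the table at first; x points to the V's apex, z up out of the plate
- finder_apex (a point): inner corner of the finder's V, 56.6 mm along x from finder_centre, in the plane of the plate's underside. The leg ends lie at about x 9, y +-59 mm from finder_centre; a straight blade reaches from x +10 to -62 mm, y -24 to 0
- finder_handle (a point): round upright walnut handle of the finder, 22 mm in diameter (25 mm at its rounded top), from 4 to 57 mm above the plate's underside; the point is on its axis, 32 mm above the underside and 20 mm along x from finder_centre, close to the finder's centre of mass. Axes as for finder_centre
- bowl: blue glazed bowl, 124 mm across the rim, 55 mm tall, loose on the table; origin at the centre of its foot. A bystander
- purple_top: purple painted spinning top with a yellow band, 68 mm in diameter, 86 mm tall, standing on its flat crown with its steel point up; origin at the centre of its underside. A bystander
- hammer: brass hammer lying flat, 240 mm long with a dark wooden handle 26 mm thick; origin midway along it on its underside, x towards the brass head. A bystander
- walnut_peg: loose turned walnut peg standing upright, 28 mm across, 74 mm tall; origin at the centre of its underside. A bystander
Things that resemble listed ones, but are neither listed nor needed, are in the scene too. Leave any orange, pink or yellow look-alike of the part that bears finder_centre alone.

How it is judged:
By the outcome, as a careful person would: the job done as asked, in the order asked, and still so for the second after the job is handed in, while the arm keeps its last pose, push and grip.
It also fails if it takes over 64 s, if anything falls off the work surface, if the arm or the gripper's body presses on something with over 40 N, if the wrist force passes 120 N, or if a joint passes its speed limit or range.

### The arm

A 6-joint arm with a two-finger parallel gripper is mounted at the origin on the work surface. World frame = base frame: x ahead of the robot, y to its left, z up, the work surface at z = 0. Lengths are in m, angles in degrees, forces in N, time in s.
With the tool pointing down it reaches from about 0.325 to 0.85 m from the base axis. Payload 15.5 kg.
Tool frame: the origin (TCP) lies at the very end of the fingers, on their centre line; the grasp point (between the pads) lies 19 mm behind it; z points along the fingers, y is the direction in which the jaws open and shut (so a half turn about z gives the same grasp; the last joint's range is limited). The gripper opens to 91 mm and grips with 3 to 60 N. Pads are 32 mm wide; open, the fingers measure 118 mm over their backs; the gripper's body (76 mm by 178 mm) begins 60 mm behind the grasp point.
Start: joints at [-5.472, 28.281, 77.091, -0, 74.628, -5.472], TCP at [0.625, 0, 0.214] pointing down, gripper open.
Joint ranges: [-166.48, 166.48], [-47.26, 123.95], [12.59, 153.08], [-70.14, 250.14], [6.76, 159.57], [-176.63, 176.63]. Speed limits (degrees/s): [108.29, 108.29, 147.25, 172.46, 172.46, 172.46].

### API

Orientations are given as [roll, pitch, yaw] about the fixed x, y, z axes, in that order (R = Rz(yaw) Ry(pitch) Rx(roll)).
In Python, from bench import manip gives the robot as it stands. The module is installed in compiled form; this text tells all that it offers.
- The arm moves only by the tool step_arm, never from a script. Its argument "series" is a list of rows, each a list of 6 numbers: the shift along the tool's x, y, z in cm, then the turn, a rotation vector about the tool's x, y, z in degrees. A call has 1 to 8 rows; each row shifts and turns the commanded pose from where the row before left it, along the tool's axes as they then stand; what a row does not reach is not made up. A row lasts 1/12 s, in which the tool goes at most 41.7 mm and 7.16 degrees, less where a joint would pass 70% of its speed; a pose out of reach is approached as far as the arm can. A call is refused whole if a number of a shift passes 4.17 or a number of a turn 7.16, either way. A call with a gripper value outside its range is refused whole. "grip" is the closure, from 0 (fully open) to 1 (shut), set as the call begins (left out, the last holds). The fingers move at their own pace and stop on an object; "newtons" is the grip in N (left out, the last holds). Time passes only in rows, so rows that do not move let the fingers close. It gives the time, the measured TCP pose, the force and the opening at its end, in the units of the state.
- manip.observe(): the state, without advancing time (a new reading comes with each control period).
- manip.snapshot(name): name is "scene" or "side" or "wrist"; returns (picture, depth): 480x640x3 uint8, red, green, blue; 480x640 float32, m along the optical axis (not along the pixel's ray), 0 where there is no reading.
- manip.get_calibration(name): a dict with "camera_matrix" (3x3 intrinsics, pixels), "k1" (the pictures are not rectified: a ray, as slopes to the right and down, at radius r is drawn at 1 + k1 r^2 times it, then the intrinsics apply), "rvec" (rotation vector, rad) and "tvec" (3), from world to camera coordinates, as OpenCV has them; the wrist camera has in their place "mount" (4x4, takes a point from camera to tool coordinates, whose origin is the TCP and whose axes are the flange's). Camera axes: x right, y down, z forward; pixel columns grow to the right and rows downward; lengths in m; the calibration is good to about 2 mm. A picture is of the moment at which its call begins: read the wrist's pose just before it. get_calibration takes no time and is no camera call.
- manip.finish_job(): hands the job in, once; it reports no verdict.
The state is a dict: "t": time; "joint_pos": joint angles; "qvel": joint speeds; "tau": joint torques, N m; "eef_pos": TCP position; "tcp_rot": TCP orientation; "ft_force": force on the tool from outside, world axes, zero at the start; "ft_torque": the same for the moment, N m; "grip_width": finger opening in m.
Only numpy, scipy, OpenCV 4.12 (cv2) and the standard library are available. Lean on these libraries where they do the work, as an engineer would, in place of code of your own. Each camera call takes 0.05 s, during which the arm holds its last target. There are 200 camera calls.

## Working session

There is one attempt and no reset: what is moved stays moved. The work goes in short steps, Python scripts to look and compute and a tool call to move; the robot and the scene stay as the last step left them, time stands still between calls to the robot, and variables do not carry over. Pictures are saved under pics/ and viewed, about 8 in all and at most 12, crops included, and the job is handed in when it is done.

Besides the shell and the picture viewer there is one more tool, called after "Emit:" as a command line: name --pt "numbers of a row" for each row, then --argument value for the rest. step_arm: Moves the arm, as the interface text tells. Its arguments: {"type":"object","properties":{"series":{"type":"array"},"grip":{"type":"number"},"newtons":{"type":"number"}},"required":["series"]}

```bash
mkdir -p pics
cat > h.py <<'E'
import numpy as np, cv2
from scipy.spatial.transform import Rotation as R
from bench import manip
def cal(n):
    c=manip.get_calibration(n);K=np.array(c["camera_matrix"]);k1=c["k1"]
    if "mount" in c:
        s=manip.observe();T=np.eye(4);T[:3,:3]=R.from_euler('xyz',s["tcp_rot"],degrees=True).as_matrix();T[:3,3]=s["eef_pos"]
        M=T@np.array(c["mount"])
    else:
        W=np.eye(4);W[:3,:3]=cv2.Rodrigues(np.array(c["rvec"],float))[0];W[:3,3]=np.ravel(c["tvec"]);M=np.linalg.inv(W)
    return K,k1,M
def slopes(K,k1,u,v):
    p=cv2.undistortPoints(np.array([[[u,v]]],float),K,np.array([k1,0,0,0,0.]))
    return p[0,0]
def snap(n,f):
    K,k1,M=cal(n);im,d=manip.snapshot(n)
    cv2.imwrite(f'pics/{f}.png',im[...,::-1]);np.savez(f'pics/{f}.npz',d=d,K=K,k1=k1,M=M,im=im)
def load(f):
    return np.load(f'pics/{f}.npz')
def pt(f,u,v,z=None):
    "world point from depth, or from height z"
    a=load(f);s=slopes(a['K'],float(a['k1']),u,v);M=a['M']
    if z is None:
        p=a['d'][int(v)-1:int(v)+2,int(u)-1:int(u)+2];dd=np.median(p[p>0]) if (p>0).any() else 0
    else:
        r=M[:3,:3]@[s[0],s[1],1];dd=(z-M[2,3])/r[2]
    return (M@[s[0]*dd,s[1]*dd,dd,1])[:3]
def cloud(f):
    a=load(f);d=a['d'];v,u=np.mgrid[0:480,0:640]
    p=cv2.undistortPoints(np.stack([u,v],-1).reshape(-1,1,2).astype(float),a['K'],np.array([float(a['k1']),0,0,0,0.])).reshape(480,640,2)
    P=np.dstack([p[...,0]*d,p[...,1]*d,d])@a['M'][:3,:3].T+a['M'][:3,3]
    P[d<=0]=np.nan
    return P
def proj(f,X):
    a=load(f);W=np.linalg.inv(a['M']);return cv2.projectPoints(np.array(X,float).reshape(-1,1,3),cv2.Rodrigues(W[:3,:3])[0],W[:3,3],a['K'],np.array([float(a['k1']),0,0,0,0.]))[0].reshape(-1,2)
E
python3 - <<'E'
from h import *
np.set_printoptions(precision=4,suppress=True)
for n in ["scene","side","wrist"]: snap(n,n+"0"); print(n,load(n+"0")['M'][:3,3])
a=np.hstack([cv2.imread(f'pics/{n}0.png') for n in("scene","side")])
print(manip.observe())
E
```

```text
scene [1.0824 0.2297 1.068 ]
side [0.1211 1.0681 0.778 ]
wrist [0.6251 0.0738 0.3845]
{'t': 0.15, 'joint_pos': array([-5.4725, 28.308 , 77.1172, -0.0006, 74.6268, -5.4739]), 'qvel': array([-0.0201, -0.094 , -0.23  ,  0.0562, -0.0577,  0.0131]), 'tau': array([  0.0015, -87.9203, -38.2049,   0.0708,   0.0502,  -0.0001]), 'eef_pos': array([0.6247, 0.    , 0.2135]), 'tcp_rot': array([-179.9482,   -0.0043,   90.0016]), 'ft_force': array([ 0.1607, -0.2543,  0.2933]), 'ft_torque': array([-0.0216, -0.019 ,  0.017 ]), 'grip_width': 0.09091551954116996}
```

View pics/scene0.png

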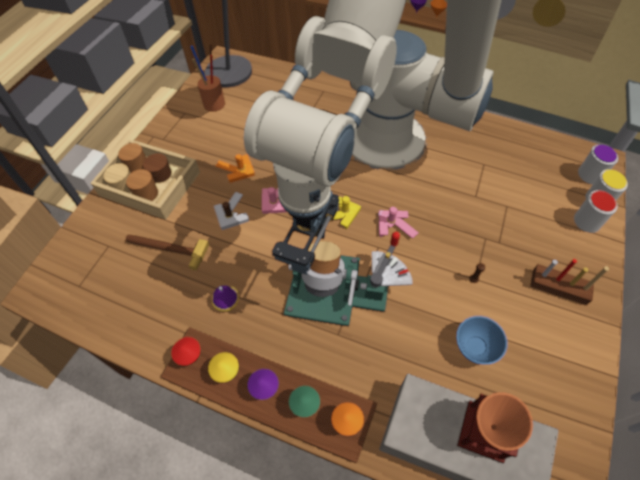

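View pics/side0.png

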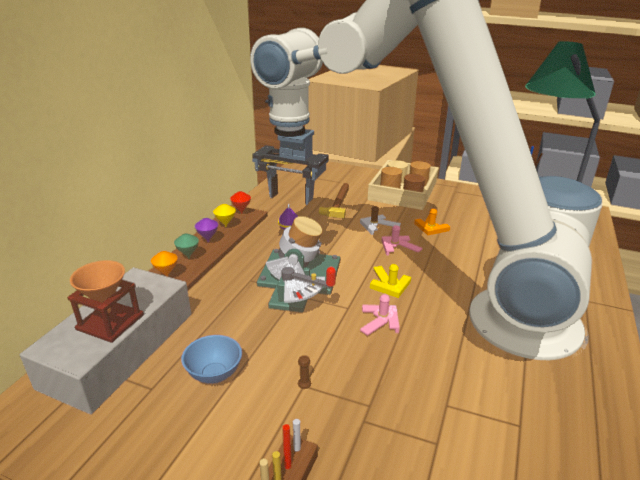

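The steel finder is at scene (231,210) and side (376,222). The chuck is at scene (325,285), with the red knob at scene (394,240) and side (330,275). Next I'll take enlarged crops.

Run:
```python
from h import *
np.set_printoptions(precision=4,suppress=True)
def crop(f,u,v,w,h,s): 
    im=cv2.imread(f'pics/{f}.png')[v:v+h,u:u+w]; return cv2.resize(im,None,fx=s,fy=s,interpolation=cv2.INTER_CUBIC)
a=crop('scene0',270,220,150,110,5);cv2.imwrite('pics/c1.png',a)
b=np.hstack([crop('scene0',200,180,65,60,6),crop('side0',345,195,65,60,6)]);cv2.imwrite('pics/c2.png',b)
c=crop('side0',255,205,95,110,5);cv2.imwrite('pics/c3.png',c)
for f,l in(('scene0',[(394,240),(231,210),(325,252),(325,285),(478,270),(483,340),(225,297),(198,250)]),('side0',[(330,275),(376,215),(307,234),(305,362),(212,358)])):
    for q in l: print(f,q,pt(f,*q))
```

```text
scene0 (394, 240) [0.4647 0.1603 0.1261]
scene0 (231, 210) [ 0.4679 -0.3254  0.0149]
scene0 (325, 252) [0.5772 0.019  0.1551]
scene0 (325, 285) [0.6389 0.0435 0.1122]
scene0 (478, 270) [0.4321 0.3862 0.0649]
scene0 (483, 340) [0.5891 0.4486 0.009 ]
scene0 (225, 297) [ 0.7391 -0.1868  0.0601]
scene0 (198, 250) [ 0.6299 -0.3398  0.0265]
side0 (330, 275) [0.4486 0.1703 0.127 ]
side0 (376, 215) [ 0.4747 -0.3154  0.0446]
side0 (307, 234) [0.5564 0.052  0.1498]
side0 (305, 362) [0.4136 0.3986 0.0719]
side0 (212, 358) [0.6272 0.4104 0.0148]
```

View pics/c1.png

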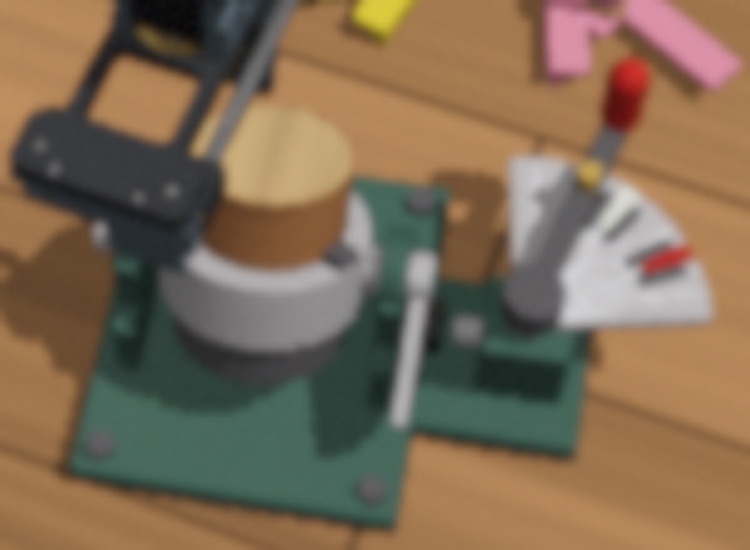

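View pics/c2.png

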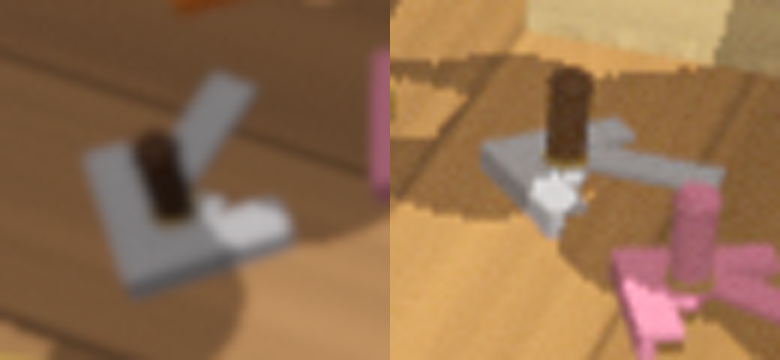

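View pics/c3.png

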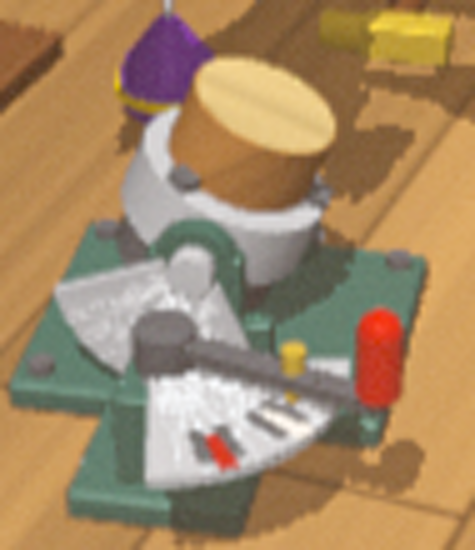

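Run:
```python
from h import *
np.set_printoptions(precision=4,suppress=True)
def tri(qs,qd):
    A=[];b=[]
    for f,q in(('scene0',qs),('side0',qd)):
        a=load(f);s=slopes(a['K'],float(a['k1']),*q);M=a['M'];r=M[:3,:3]@[s[0],s[1],1];r/=np.linalg.norm(r)
        P=np.eye(3)-np.outer(r,r);A.append(P);b.append(P@M[:3,3])
    p=np.linalg.solve(sum(A),sum(b));return p,[np.round(proj(f,p)[0]-q,1) for f,q in(('scene0',qs),('side0',qd))]
c1=lambda u,v:(270+(u+.5)/5-.5,220+(v+.5)/5-.5)
c3=lambda u,v:(255+(u+.5)/5-.5,205+(v+.5)/5-.5)
L=lambda u,v:(200+(u+.5)/6-.5,180+(v+.5)/6-.5)
S=lambda u,v:(345+(u-390+.5)/6-.5,195+(v+.5)/6-.5)
for n,a,b in [('knobtop',c1(630,70),c3(381,320)),('pivot hub top',c1(538,272),c3(165,325)),('base corner back right(+y,-x)',c1(445,185),c3(428,260)),('yellow pin',c1(592,170),c3(294,350)),('bolt NE',c1(422,200),c3(400,259))]:
    print(n,*tri(a,b))
for n,q in [('FR',c1(395,520)),('FL',c1(72,468)),('BR',c1(447,187))]: print(n,pt('scene0',*q,z=.012), pt('scene0',*q))
print('handle top',*tri(L(153,140),S(571,78)))
# face points
for f in('scene0','side0'):
    P=cloud(f);im=load(f)['im'].astype(int)
    m=(np.abs(P[...,0]-.57)<.08)&(np.abs(P[...,1]-.035)<.08)&(P[...,2]>.125)&(P[...,2]<.19)&(im[...,0]>150)&(im[...,0]-im[...,2]>40)
    Q=P[m];w=np.ones(len(Q),bool)
    for i in range(8):
        c=Q[w].mean(0);n=np.linalg.svd(Q[w]-c)[2][2];n*=np.sign(n[2]);w=np.abs((Q-c)@n)<.004
    print(f,len(Q),w.sum(),c,n,'tilt',np.degrees(np.arccos(n[2])),'az',np.degrees(np.arctan2(n[1],n[0])))
    np.save('pics/face_'+f,Q[w])
```

```text
knobtop [0.4515 0.1589 0.1366] [array([-0. , -0.2]), array([-0.1,  0.1])]
pivot hub top [0.5624 0.1516 0.1032] [array([0.4, 1.2]), array([ 1.1, -0.7])]
base corner back right(+y,-x) [0.489  0.0678 0.0871] [array([ -3.3, -12.3]), array([-11. ,   6.9])]
yellow pin [0.496  0.1565 0.1067] [array([-0.1, -0.2]), array([-0.2,  0.1])]
bolt NE [0.5031 0.0612 0.0827] [array([ -3. , -10.9]), array([-9.7,  6.1])]
FR [0.6714 0.1198 0.012 ] [0.6731 0.1202 0.0164]
FL [ 0.7061 -0.0434  0.012 ] [ 0.7071 -0.0427  0.0147]
BR [0.4784 0.0787 0.012 ] [0.4722 0.0772 0.0012]
handle top [ 0.4825 -0.3258  0.0654] [array([0.1, 0.4]), array([ 0.2, -0.2])]
scene0 431 430 [0.5724 0.0201 0.1533] [-0.3741 -0.0714  0.9246] tilt 22.38446718167845 az -169.18990496549284
side0 594 403 [0.5687 0.0184 0.152 ] [-0.3472 -0.0125  0.9377] tilt 20.332042789496562 az -177.93196313940896
```

View pics/wrist0.png

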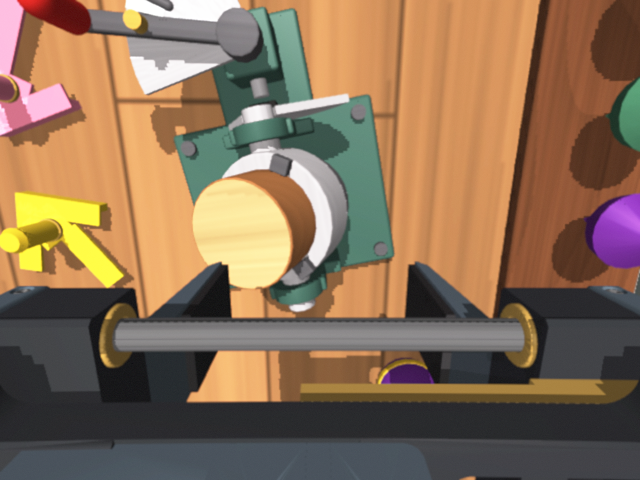

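The wrist view shows the face around (243,230), the lever hub at (238,35), the knob at (60,10) and base bolts at (188,148), (358,113) and (380,250). The stand yaw is about +11.6°, so I'll refine the frame.

Run:
```python
from h import *
np.set_printoptions(precision=4,suppress=True)
f='wrist0'
b=[pt(f,*q) for q in((188,148),(358,113),(380,250))];print('bolts',*b)
d=b[1]-b[0];print('yaw',np.degrees(np.arctan2(d[1],d[0])),np.linalg.norm(d)); e=b[1]-b[2];print(np.degrees(np.arctan2(-e[0],e[1])),np.linalg.norm(e)); print('origin~',(b[0]+b[2])/2)
print('hub',pt(f,238,35),pt(f,238,35,.1032));print('bar',pt(f,105,22),pt(f,200,30))
P=cloud(f);im=load(f)['im'].astype(int)
m=(P[...,2]>.115)&(P[...,2]<.19)&(im[...,0]>150)&(im[...,0]-im[...,2]>60);m[:,:180]=0;m[:,320:]=0;m[:150]=0;m[290:]=0
Q=P[m];w=np.ones(len(Q),bool);c=np.median(Q,0)
n=np.array([-.36,-.07,.93])
rng=np.random.default_rng(0);best=0
for i in range(400):
    t=Q[rng.choice(len(Q),3)];nn=np.cross(t[1]-t[0],t[2]-t[0]);nn/=np.linalg.norm(nn)+1e-12
    k=np.abs((Q-t[0])@nn)<.0015
    if k.sum()>best: best=k.sum();w=k
for i in range(5):
    c=Q[w].mean(0);n=np.linalg.svd(Q[w]-c)[2][2];n*=np.sign(n[2]);w=np.abs((Q-c)@n)<.002
print('wrist face',len(Q),w.sum(),c,n,np.degrees(np.arccos(n[2])),np.degrees(np.arctan2(n[1],n[0])))
# circle centre: minimal enclosing circle in-plane
u=np.cross(n,[0,0,1]);u/=np.linalg.norm(u);v=np.cross(n,u);I=(Q[w]-c)
(cc,r)=cv2.minEnclosingCircle(np.stack([I@u,I@v],-1).astype(np.float32));C=c+u*cc[0]+v*cc[1]
print('centre',C,r,'axis pt',C-n*.0615)
```

```text
bolts [0.4975 0.0705 0.0248] [0.6631 0.1028 0.0243] [ 0.6905 -0.0342  0.024 ]
yaw 11.032500961594236 0.16874696222488314
11.320716309308263 0.1396888023060128
origin~ [0.594  0.0182 0.0244]
hub [0.5678 0.1489 0.1   ] [0.5685 0.148  0.1032]
bar [0.473  0.1574 0.096 ] [0.5401 0.1528 0.0966]
wrist face 9702 8436 [0.5739 0.0173 0.154 ] [-0.3685 -0.0745  0.9266] 22.082516099167144 -168.5738766939894
centre [0.571  0.0145 0.1526] 0.0403749905526638 axis pt [0.5937 0.0191 0.0956]
```

Checks agree: the origin is (0.594,0.0185), the yaw 11.3° and the tilt 22.1°. The rocking axis comes out at 95.6 mm against 95 given, and the lever is at about 0.27 rad. I'll move above the knob and turn the jaws tangential.

Emit:
step_arm --pt "2.66 -2.87 0.4 0 0 0" --pt "2.66 -2.87 0.4 0 0 0" --pt "2.66 -2.87 0.4 0 0 0" --pt "2.66 -2.87 0.4 0 0 0" --pt "2.66 -2.87 0.4 0 0 0" --pt "2.66 -2.87 0.4 0 0 0" --grip 0.3

```text
t: 0.65
eef_pos: [0.4511, 0.1604, 0.1897]
tcp_rot: [-180.0, -0.0, 90.0]
ft_force: [-0.3, 0.6, -1.1]
grip_width: 0.0642
```

Emit:
step_arm --pt "0 0 0 0 0 -7.15" --pt "0 0 0 0 0 -7.15" --pt "0 0 0 0 0 -7.15" --pt "0 0 0 0 0 -7.15" --pt "0 0 0 0 0 -7.15" --pt "0 0 0 0 0 -7.15"

```text
t: 1.15
eef_pos: [0.4526, 0.1596, 0.1898]
tcp_rot: [-180.0, -0.0, 133.3]
ft_force: [-0.6, 0.5, -0.2]
grip_width: 0.0637
```

Emit:
step_arm --pt "0 0 0 0 0 -7.15" --pt "0 0 0 0 0 -7.15" --pt "0 0 0 0 0 -7.15" --pt "0 0 0 0 0 -7.15" --pt "0 0 0 0 0 -7.15" --pt "0 0 0 0 0 -7.15" --pt "0 0 0 0 0 0" --pt "0 0 0 0 0 0"

```text
t: 1.82
eef_pos: [0.4527, 0.1596, 0.1898]
tcp_rot: [-180.0, -0.0, 175.6]
ft_force: [0.7, -0.3, 0.3]
grip_width: 0.0638
```

Emit:
step_arm --pt "0 0 2.86 0 0 0" --pt "0 0 2.86 0 0 0" --pt "0 0 2.8 0 0 0" --pt "0 0 0 0 0 0"

```text
t: 2.15
eef_pos: [0.4503, 0.159, 0.1011]
tcp_rot: [-179.9, -0.3, 175.5]
ft_force: [-1.5, -0.5, -1.3]
grip_width: 0.0636
```

Emit:
step_arm --pt "0 0 0 0 0 0" --pt "0 0 0 0 0 0" --pt "0 0 0 0 0 0" --pt "0 0 0 0 0 0" --pt "0 0 0 0 0 0" --pt "0 0 0 0 0 0" --grip 1 --newtons 20

```text
t: 2.65
eef_pos: [0.4531, 0.1597, 0.1054]
tcp_rot: [180.0, 0.1, 175.8]
ft_force: [0.5, -0.4, 1.3]
grip_width: 0.0266
```

Emit:
step_arm --pt "0 0 0 0 0 0" --pt "0 0 0 0 0 0"

```text
t: 2.82
eef_pos: [0.453, 0.1597, 0.1051]
tcp_rot: [180.0, 0.0, 175.8]
ft_force: [-0.5, 0.1, 7.7]
grip_width: 0.0217
```

Emit:
step_arm --pt "-0.016 0.602 0 0 0 3" --pt "-0.016 0.602 0 0 0 3" --pt "-0.016 0.602 0 0 0 3" --pt "-0.016 0.602 0 0 0 3" --pt "-0.016 0.602 0 0 0 3" --pt "-0.016 0.602 0 0 0 3" --pt "-0.016 0.602 0 0 0 3"

```text
t: 3.4
eef_pos: [0.4635, 0.2002, 0.1051]
tcp_rot: [-180.0, 0.0, 154.7]
ft_force: [-1.2, -1.8, 9.3]
grip_width: 0.0215
```

Emit:
step_arm --pt "-0.016 0.602 0 0 0 3" --pt "-0.016 0.602 0 0 0 3" --pt "-0.016 0.602 0 0 0 3" --pt "-0.016 0.602 0 0 0 3" --pt "-0.016 0.602 0 0 0 3" --pt "-0.016 0.602 0 0 0 3" --pt "-0.016 0.602 0 0 0 3" --pt "0 0 0 0 0 0"

```text
t: 4.07
eef_pos: [0.4885, 0.2347, 0.1051]
tcp_rot: [180.0, 0.0, 133.6]
ft_force: [-2.1, -0.4, 9.3]
grip_width: 0.0218
```

Emit:
step_arm --pt "0 0 0 0 0 0" --pt "0 0 0 0 0 0" --pt "0 0 0 0 0 0"

```text
t: 4.32
eef_pos: [0.488, 0.2343, 0.1051]
tcp_rot: [180.0, 0.0, 133.8]
ft_force: [-1.1, 0.2, 7.1]
grip_width: 0.0214
```

Emit:
step_arm --pt "0 0 0 0 0 0" --pt "0 0 0 0 0 0" --pt "0 0 0 0 0 0" --pt "0 0 -2.0 0 0 0" --pt "0 0 -3.5 0 0 0" --pt "0 0 -3.5 0 0 0" --pt "0 0 -1.0 0 0 0" --grip 0.5

```text
t: 4.9
eef_pos: [0.4896, 0.2348, 0.2092]
tcp_rot: [179.7, 0.1, 133.8]
ft_force: [0.7, 0.3, 0.3]
grip_width: 0.0454
```

Emit:
step_arm --pt "0 0 0 0 0 7.15" --pt "0 0 0 0 0 7.15" --pt "0 0 0 0 0 7.15" --pt "0 0 0 0 0 7.15" --pt "0 0 0 0 0 7.15" --pt "0 0 0 0 0 7.15"

```text
t: 5.4
eef_pos: [0.4878, 0.2341, 0.2044]
tcp_rot: [-180.0, 0.0, 90.5]
ft_force: [0.4, 0.6, 0.1]
grip_width: 0.0458
```

Emit:
step_arm --pt "-4 0 0 0 0 0" --pt "-4 0 0 0 0 0" --pt "-4 0 0 0 0 0" --pt "-4 0 0 0 0 0" --pt "-4 0 0 0 0 0" --pt "-4 0 0 0 0 0" --pt "-4 0 0 0 0 0"

```text
t: 5.98
eef_pos: [0.4919, -0.0477, 0.2046]
tcp_rot: [-180.0, -0.0, 90.9]
ft_force: [1.9, 0.4, -0.2]
grip_width: 0.0453
```

Emit:
step_arm --pt "-4 0 0 0 0 0" --pt "-4 0 0 0 0 0" --pt "-4 0 0 0 0 0" --pt "-4 0 0 0 0 0" --pt "-4 0 0 0 0 0" --pt "-4 0 0 0 0 0" --pt "-4 0 0 0 0 0" --pt "-4 0 0 0 0 0"

```text
t: 6.65
eef_pos: [0.4968, -0.3678, 0.2044]
tcp_rot: [-180.0, -0.0, 90.9]
ft_force: [1.2, 0.5, 0.3]
grip_width: 0.0456
```

Emit:
step_arm --pt "0 0 0 0 0 0" --pt "0 0 0 0 0 0" --pt "0 0 0 0 0 0"

```text
t: 6.9
eef_pos: [0.497, -0.3653, 0.2042]
tcp_rot: [-180.0, -0.1, 90.9]
ft_force: [-0.0, -0.0, 0.6]
grip_width: 0.0456
```

Run:
```python
from h import *
np.set_printoptions(precision=4,suppress=True)
for n in ["scene","side","wrist"]: snap(n,n+"1")
s=manip.observe();print(s['eef_pos'],s['tcp_rot'],s['joint_pos'],s['ft_force'])
def crop(f,u,v,w,h,s): 
    im=cv2.imread(f'pics/{f}.png')[v:v+h,u:u+w]; return cv2.resize(im,None,fx=s,fy=s,interpolation=cv2.INTER_CUBIC)
a=crop('scene1',280,225,150,100,3);w=cv2.imread('pics/wrist1.png')[:330]
b=np.hstack([a,cv2.resize(crop('side1',255,205,110,110,2.727),(300,300))])
b=cv2.copyMakeBorder(b,0,0,0,800-b.shape[1],0);w=cv2.copyMakeBorder(w,0,0,0,160,0)
cv2.imwrite('pics/m1.png',np.vstack([b,w])[:600])
```

```text
[ 0.4975 -0.3645  0.2048] [-179.9889   -0.0192   90.9717] [-41.7783  28.1033  78.9792   0.0069  72.9388 -42.752 ] [ 0.7973 -0.8783  0.445 ]
```

View pics/m1.png

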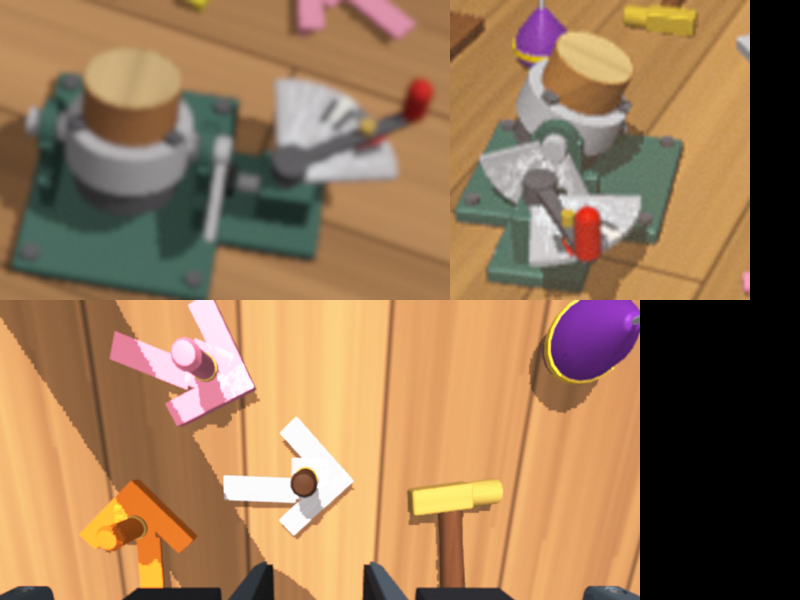

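The lever bar now lies over the red mark and the blank is unchanged. The finder in the wrist image has its apex at (352,181), its leg ends near (290,125) and (290,228), its blade to (225,187) and its handle at (304,183), so its x axis is close to world +x. I'll refine that next.

Run:
```python
from h import *
np.set_printoptions(precision=4,suppress=True)
f='wrist1';P=cloud(f);a=load(f);im=a['im'].astype(int)
roi=np.zeros((480,640),bool);roi[105:245,215:362]=1
m=roi&(im.min(2)>150)&(P[...,2]>.008)
print('plate z',np.median(P[...,2][m]),'n',m.sum())
hm=roi&(P[...,2]>.062);v,u=np.nonzero(hm);print('handle top px',u.mean(),v.mean(),'z',np.nanmedian(P[...,2][hm]));
ht=pt(f,u.mean(),v.mean(),.069);print('handle',ht,np.nanmedian(P[hm],0))
# template fit of outline in the world plane z=.016
g=np.argwhere(m);W=np.array([pt(f,x,y,.016)[:2] for y,x in g])
c,ang=cv2.minAreaRect(W.astype(np.float32)*1000)[0::2]
hull=cv2.convexHull(W.astype(np.float32)).reshape(-1,2)
ap=cv2.approxPolyDP((hull*1000).reshape(-1,1,2),3,True).reshape(-1,2);print(ap)
np.save('pics/W',W)
d=P[...,2];print('lever check', pt('scene1',0.0+280+421/3,225+90/3))
# face re-check
for k in('scene1',):
    Q=cloud(k);I=load(k)['im'].astype(int)
    mm=(np.linalg.norm(Q-[.5713,.0139,.152],axis=-1)<.036)&(I[...,0]>150);q=Q[mm]
    for _ in range(5):
        cc=q.mean(0);n=np.linalg.svd(q-cc)[2][2];n*=np.sign(n[2]);q=q[np.abs((q-cc)@n)<.003]
    print(len(q),cc,n,np.degrees(np.arccos(n[2])))
```

```text
plate z 0.01628374230958307 n 4971
handle top px 303.1043046357616 183.19039735099338 z 0.06777352985564775
handle [ 0.4841 -0.3228  0.069 ] [ 0.484  -0.3228  0.0678]
[[ 531.0729 -324.335 ]
 [ 473.9024 -265.5304]
 [ 402.7683 -321.4643]
 [ 402.4865 -344.5309]
 [ 471.5617 -381.2211]]
lever check [0.4915 0.2337 0.14  ]
411 [0.5713 0.0142 0.1524] [-0.3677 -0.0691  0.9274] 21.971401906160676
```

Emit:
step_arm --pt "2.09 -0.64 0 0 0 0" --pt "2.09 -0.64 0 0 0 0" --pt "0 0 4 0 0 0" --pt "0 0 4 0 0 0" --pt "0 0 3.5 0 0 0" --pt "0 0 0 0 0 0" --pt "0 0 0 0 0 0"

```text
t: 7.63
eef_pos: [0.4834, -0.3229, 0.0894]
tcp_rot: [-179.9, -0.1, 91.0]
ft_force: [0.5, -0.4, 1.2]
grip_width: 0.0458
```

Emit:
step_arm --pt "0 0 2.5 0 0 0" --pt "0 0 2 0 0 0" --pt "0 0 1.3 0 0 0" --pt "0 0 0.6 0 0 0" --pt "0 0 0 0 0 0" --pt "0 0 0 0 0 0"

```text
t: 8.13
eef_pos: [0.4849, -0.3247, 0.0275]
tcp_rot: [179.9, 0.1, 90.9]
ft_force: [0.3, -0.8, 0.3]
grip_width: 0.0458
```

Run:
```python
from h import *
np.set_printoptions(precision=4,suppress=True)
s=manip.observe();print(s['eef_pos'],s['tcp_rot'],s['ft_force'])
```

```text
[ 0.4849 -0.3247  0.0275] [179.9055   0.0808  90.915 ] [ 0.3317 -0.7953  0.3394]
```

Emit:
step_arm --pt "0.1 0 0.2 0 0 0" --pt "0 0 0 0 0 0" --pt "0 0 0 0 0 0" --pt "0 0 0 0 0 0" --pt "0 0 0 0 0 0" --pt "0 0 0 0 0 0" --pt "0 0 0 0 0 0" --pt "0 0 0 0 0 0" --grip 1 --newtons 40

```text
t: 8.8
eef_pos: [0.484, -0.3233, 0.0242]
tcp_rot: [180.0, 0.0, 90.9]
ft_force: [-1.7, 0.6, 7.0]
grip_width: 0.0213
```

Emit:
step_arm --pt "0 0 -0.5 0 0 0" --pt "0 0 -2 0 0 0" --pt "0 0 -4 0 0 0" --pt "0 0 -4 0 0 0" --pt "0 0 -4 0 0 0" --pt "0 0 -2.5 0 0 0" --pt "0 0 -1 0 0 0" --pt "0 0 0 0 0 0"

```text
t: 9.47
eef_pos: [0.4847, -0.3238, 0.2059]
tcp_rot: [179.8, 0.1, 90.9]
ft_force: [-0.4, 0.7, -3.6]
grip_width: 0.0216
```

Emit:
step_arm --pt "0 0 0 0 0 0" --pt "0 0 0 0 0 0" --pt "0 0 0 0 0 0"

```text
t: 9.72
eef_pos: [0.4831, -0.3225, 0.2016]
tcp_rot: [-179.8, -0.1, 90.9]
ft_force: [0.0, -0.0, -2.6]
grip_width: 0.0218
```

Run:
```python
from h import *
np.set_printoptions(precision=5,suppress=True)
for n in ["scene","wrist"]: snap(n,n+"2")
s=manip.observe();print(s['eef_pos'],s['tcp_rot'],s['ft_force'],s['ft_torque'],s['grip_width'])
w=cv2.imread('pics/wrist2.png');cv2.imwrite('pics/m2.png',w)
```

```text
[ 0.48338 -0.32274  0.20223] [-179.89043   -0.09299   90.89894] [-0.88063 -0.29728 -2.00554] [ 0.04167  0.01857 -0.0753 ] 0.021665172103775776
```

View pics/m2.png

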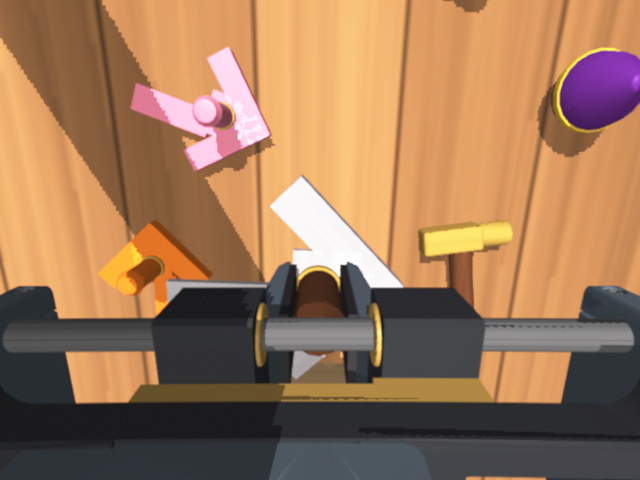

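The finder hangs level in the jaws, with its outer leg edge running from (302,176) to (403,287). I'll measure its pose in the tool frame.

Run:
```python
from h import *
np.set_printoptions(precision=4,suppress=True)
f='wrist2';P=cloud(f);im=load(f)['im'].astype(int)
M=load(f)['M']
m=(P[...,2]>.17)&(P[...,2]<.22)&(im.min(2)>170);m[:,:268]=0;m[:,410:]=0;m[288:]=0
q=P[m];
for _ in range(6):
    c=q.mean(0);n=np.linalg.svd(q-c)[2][2];n*=np.sign(n[2]);q=q[np.abs((q-c)@n)<.002]
print(m.sum(),len(q),c,n,'plate z under handle',c[2]-((.4834-c[0])*n[0]+(-.3227-c[1])*n[1])/n[2])
z=.193
a,b=pt(f,302,176,z),pt(f,403,287,z);i=pt(f,270,206,z)
print(a,b,i,'yaw from outer edge',np.degrees(np.arctan2(*(a-b)[1::-1]))-135,'end edge',np.degrees(np.arctan2(*(i-a)[1::-1]))+135)
# outline cleaner: fit outer edge pixels
e=[]
for r in range(185,285,4):
    cs=np.nonzero(m[r])[0]
    if len(cs): e.append(pt(f,cs.max()+.5,r,z)[:2])
vx,vy,x0,y0=cv2.fitLine(np.array(e,np.float32)*1000,cv2.DIST_HUBER,0,.01,.01).ravel()
print('edge line yaw',np.degrees(np.arctan2(vy,vx)),x0,y0,len(e))
yaw=np.radians(-1);nrm=np.array([vy,-vx]);nrm*=np.sign(nrm[0]);print('dist handle axis to outer edge (exp 33.9mm)',(np.array([x0,y0])-[483.4,-322.7])@nrm)
```

```text
5578 5453 [ 0.4877 -0.2949  0.1939] [ 0.0034 -0.0018  1.    ] plate z under handle 0.19388925336308918
[ 0.4745 -0.2641  0.193 ] [ 0.5298 -0.3231  0.193 ] [ 0.4581 -0.2795  0.193 ] yaw from outer edge -1.8555859009327378 end edge -1.7291355094012033
edge line yaw -46.40255 502.4282 -293.47867 25
dist handle axis to outer edge (exp 33.9mm) 33.93092485705057
```

```bash
cat > tgt.py <<'E'
from h import *
np.set_printoptions(precision=3,suppress=True)
yaw,tilt=11.3,22.1
F=(R.from_euler('z',yaw,degrees=True)*R.from_euler('y',-tilt,degrees=True))
C=np.array([.5713,.0142,.1522])
G=R.from_euler('xyz',[180,0,92.3],degrees=True)   # tool in finder axes
T=F*G
def goal(x,z): return C+F.apply([.020+x,0,.0123+z])
def rel():
    s=manip.observe();p=np.array(s['eef_pos']);r=R.from_euler('xyz',s['tcp_rot'],degrees=True)
    c=p-F.apply([.020,0,.0123]);
    print('t',s['t'],'finder offset in face axes mm',F.inv().apply(c-C)*1000,'rot err deg (face axes)',np.degrees((F.inv()*r*G.inv()).as_rotvec()),'force face axes',F.inv().apply(s['ft_force']),'tq',F.inv().apply(s['ft_torque']),'w',s['grip_width'])
    return p,r
E
python3 - <<'E'
from tgt import *
p,r=rel();A=goal(.015,.06);print('A',A,T.as_euler('xyz',degrees=True))
print('shift tool axes cm',r.inv().apply(A-p)*100,'turn',np.degrees((r.inv()*T).as_rotvec()))
print(manip.observe()['joint_pos'])
E
```

```text
t 9.8167 finder offset in face axes mm [-142.228 -313.186   91.327] rot err deg (face axes) [ -2.35   22.112 -12.563] force face axes [-1.609 -0.119 -1.511] tq [ 0.013  0.01  -0.087] w 0.021665172103775776
A [0.576 0.015 0.232] [157.916   0.865 103.431]
shift tool axes cm [33.652  9.828 -2.977] turn [-22.188   1.461 -12.563]
[-39.615  25.485  84.191  -0.001  70.468 -40.514]
```

Emit:
step_arm --pt "0 0 -1.5 0 0 0" --pt "0 0 -3 0 0 0" --pt "0 0 -1.5 0 0 0" --pt "1.5 0.4 0 0 0 0" --pt "2.8 0.8 0 0 0 0" --pt "2.8 0.8 0 0 0 0" --pt "2.8 0.8 0 0 0 0" --pt "2.8 0.8 0 0 0 0"

```text
t: 10.48
eef_pos: [0.5176, -0.1937, 0.2625]
tcp_rot: [-179.9, -0.1, 90.9]
ft_force: [0.2, 0.5, -3.2]
grip_width: 0.0212
```

Emit:
step_arm --pt "2.8 0.8 0 0 0 0" --pt "2.8 0.8 0 0 0 0" --pt "2.8 0.8 0 0 0 0" --pt "2.8 0.8 0 0 0 0" --pt "2.8 0.8 0 0 0 0" --pt "2.8 0.8 0 0 0 0" --pt "2.5 0.8 0 0 0 0" --pt "1.65 0.63 0 0 0 0"

```text
t: 11.15
eef_pos: [0.5765, 0.0178, 0.2624]
tcp_rot: [-179.9, -0.0, 91.0]
ft_force: [-0.3, 0.3, -2.5]
grip_width: 0.0217
```

Emit:
step_arm --pt "0 0 0 -4.44 0.29 -2.51" --pt "0 0 0 -4.44 0.29 -2.51" --pt "0 0 0 -4.44 0.29 -2.51" --pt "0 0 0 -4.44 0.29 -2.51" --pt "0 0 0 -4.44 0.29 -2.51" --pt "0 0 0 0 0 0" --pt "0 0 0 0 0 0" --pt "0 0 0 0 0 0"

```text
t: 11.82
eef_pos: [0.5771, 0.0149, 0.2634]
tcp_rot: [158.0, 0.9, 103.3]
ft_force: [0.8, 0.4, -2.0]
grip_width: 0.0218
```

Run:
```python
from tgt import *
p,r=rel()
A=goal(.015,.03)
print('shift tool axes cm to x15 z30',r.inv().apply(A-p)*100,'turn',np.degrees((r.inv()*T).as_rotvec()))
print('face axes in tool axes:\n',(r.inv()*F).as_matrix()); print(manip.observe()['joint_pos'])
```

```text
t 11.8167 finder offset in face axes mm [27.265 -0.427 88.574] rot err deg (face axes) [-0.112  0.035 -0.063] force face axes [ 0.056  0.23  -2.174] tq [ 0.04   0.402 -0.009] w 0.02176171355484
shift tool axes cm to x15 z30 [ 0.102 -1.22   5.858] turn [-0.04   0.11  -0.063]
face axes in tool axes:
 [[-0.039  0.999 -0.002]
 [ 0.999  0.039 -0.001]
 [-0.001 -0.002 -1.   ]]
[ -8.986  12.359  98.907   9.902  48.308 -27.765]
```

Emit:
step_arm --pt "0.03 -0.4 1.95 0 0 0" --pt "0.04 -0.4 1.95 0 0 0" --pt "0.03 -0.42 1.95 0 0 0" --pt "0 0 0 0 0 0" --pt "0 0 0 0 0 0" --pt "0 0 0 0 0 0"

```text
t: 12.32
eef_pos: [0.5882, 0.0175, 0.2058]
tcp_rot: [157.8, 1.0, 103.4]
ft_force: [-0.6, -0.9, -2.1]
grip_width: 0.0216
```

Run:
```python
from tgt import *
for n in ["scene","side","wrist"]: snap(n,n+"3")
rel()
def crop(f,u,v,w,h,s): 
    im=cv2.imread(f'pics/{f}.png')[v:v+h,u:u+w]; return cv2.resize(im,None,fx=s,fy=s,interpolation=cv2.INTER_CUBIC)
b=np.hstack([crop('side3',255,170,100,120,4),crop('scene3',275,210,100,120,4)])
cv2.imwrite('pics/m3.png',b)
```

```text
t 12.4667 finder offset in face axes mm [16.091 -0.234 31.34 ] rot err deg (face axes) [-0.147 -0.192  0.039] force face axes [-0.998  0.249 -3.596] tq [ 0.001  0.483 -0.02 ] w 0.021444731221867824
```

View pics/m3.png

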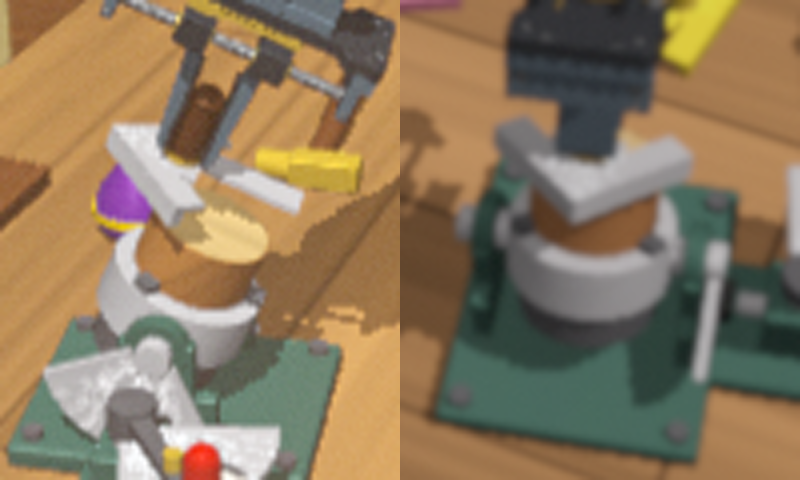

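The finder is parallel to the face, with its apex on the high side. I'll descend gently.

Emit:
step_arm --pt "0 0 1.0 0 0 0" --pt "0 0 0.8 0 0 0" --pt "0 0 0.5 0 0 0" --pt "0 0 0.3 0 0 0" --pt "0 0 0 0 0 0" --pt "0 0 0 0 0 0"

```text
t: 12.97
eef_pos: [0.5969, 0.0192, 0.1805]
tcp_rot: [157.9, 1.0, 103.4]
ft_force: [-0.3, -0.2, -2.6]
grip_width: 0.022
```

Emit:
step_arm --pt "0 0 0.1 0 0 0" --pt "0 0 0.1 0 0 0" --pt "0 0 0.1 0 0 0" --pt "0 0 0 0 0 0" --pt "0 0 0 0 0 0"

```text
t: 13.38
eef_pos: [0.5981, 0.0194, 0.1781]
tcp_rot: [157.8, 1.0, 103.4]
ft_force: [0.2, 0.0, -2.3]
grip_width: 0.0219
```

```bash
python3 -c "
from tgt import *
rel()"
```

```text
t 13.3833 finder offset in face axes mm [15.075 -0.117  1.435] rot err deg (face axes) [-0.116 -0.103  0.034] force face axes [-0.624 -0.011 -2.197] tq [ 0.077  0.445 -0.026] w 0.021874054698340657
```

Emit:
step_arm --pt "0 0 0.05 0 0 0" --pt "0 0 0.05 0 0 0" --pt "0 0 0 0 0 0"

```text
t: 13.63
eef_pos: [0.5985, 0.0195, 0.1771]
tcp_rot: [157.8, 1.0, 103.4]
ft_force: [-0.5, -0.3, -2.8]
grip_width: 0.0215
```

Emit:
step_arm --pt "0 0 0.05 0 0 0" --pt "0 0 0.05 0 0 0" --pt "0 0 0 0 0 0"

```text
t: 13.88
eef_pos: [0.5991, 0.0196, 0.1766]
tcp_rot: [157.8, 1.0, 103.4]
ft_force: [-3.9, -0.9, 5.4]
grip_width: 0.0216
```

Emit:
step_arm --pt "0 0 0.05 0 0 0" --pt "0 0 0 0 0 0" --pt "0 0 0 0 0 0"

```text
t: 14.13
eef_pos: [0.5993, 0.0196, 0.1766]
tcp_rot: [157.7, 1.0, 103.4]
ft_force: [-7.2, -0.3, 11.6]
grip_width: 0.0217
```

Emit:
step_arm --pt "0 0 -0.06 0 0 0" --pt "0 0 0 0 0 0" --pt "0 0 0 0 0 0"

```text
t: 14.38
eef_pos: [0.5989, 0.0196, 0.1766]
tcp_rot: [157.8, 1.0, 103.4]
ft_force: [-5.1, -0.1, 6.6]
grip_width: 0.0214
```

```bash
python3 -c "
from tgt import *
rel()"
```

```text
t 14.3833 finder offset in face axes mm [15.267 -0.15  -0.281] rot err deg (face axes) [-0.124 -0.126  0.038] force face axes [-2.146  0.888  8.017] tq [ 0.088  0.673 -0.005] w 0.02143847180661334
```

Emit:
step_arm --pt "0.01 -0.25 -0.02 0 0 0" --pt "0.01 -0.25 0 0 0 0" --pt "0.01 -0.25 0 0 0 0" --pt "0.01 -0.25 0 0 0 0" --pt "0 -0.15 0 0 0 0" --pt "0 0 0 0 0 0" --pt "0 0 0 0 0 0"

```text
t: 14.97
eef_pos: [0.5883, 0.0173, 0.1723]
tcp_rot: [157.8, 1.0, 103.4]
ft_force: [-0.9, -0.6, 6.1]
grip_width: 0.0218
```

```bash
python3 -c "
from tgt import *
rel()"
```

```text
t 14.9667 finder offset in face axes mm [ 3.607 -0.341 -0.192] rot err deg (face axes) [-0.131 -0.125  0.032] force face axes [ 1.313 -0.436  6.005] tq [-0.108 -0.082 -0.012] w 0.021811222954760293
```

Emit:
step_arm --pt "0 -0.08 0 0 0 0" --pt "0 -0.08 0 0 0 0" --pt "0 -0.08 0 0 0 0" --pt "0 0 0 0 0 0"

```text
t: 15.3
eef_pos: [0.5864, 0.0167, 0.1715]
tcp_rot: [157.8, 1.0, 103.4]
ft_force: [1.6, 0.2, 5.3]
grip_width: 0.0216
```

Emit:
step_arm --pt "0 -0.05 0 0 0 0" --pt "0 -0.05 0 0 0 0" --pt "0 0 0 0 0 0" --pt "0 0 0 0 0 0"

```text
t: 15.63
eef_pos: [0.5856, 0.0165, 0.1711]
tcp_rot: [157.8, 1.0, 103.4]
ft_force: [0.9, 0.0, 5.4]
grip_width: 0.0216
```

```bash
python3 -c "
from tgt import *
rel()"
```

```text
t 15.6333 finder offset in face axes mm [ 0.526 -0.518 -0.191] rot err deg (face axes) [-0.137 -0.152  0.031] force face axes [ 2.806 -0.129  4.648] tq [ 0.039 -0.364  0.024] w 0.021641295500545128
```

Emit:
step_arm --pt "0.02 -0.04 0 0 0 0" --pt "0.02 -0.04 0 0 0 0" --pt "0 0 0 0 0 0" --pt "0 0 0 0 0 0"

```text
t: 15.97
eef_pos: [0.5851, 0.0166, 0.171]
tcp_rot: [157.7, 1.0, 103.4]
ft_force: [3.7, -1.4, 5.0]
grip_width: 0.022
```

```bash
python3 -c "
from tgt import *
rel()"
```

```text
t 15.9667 finder offset in face axes mm [ 0.075 -0.358 -0.145] rot err deg (face axes) [-0.157 -0.189  0.03 ] force face axes [ 4.966 -2.042  3.392] tq [-0.23  -0.711 -0.037] w 0.022006824979173008
```

Emit:
step_arm --pt "0 -0.04 0 0 0 0" --pt "0 -0.04 0 0 0 0" --pt "0 0 0 0 0 0" --pt "0 0 0 0 0 0"

```text
t: 16.3
eef_pos: [0.5848, 0.0165, 0.171]
tcp_rot: [157.7, 1.0, 103.4]
ft_force: [5.3, 1.0, 5.0]
grip_width: 0.0217
```

```bash
python3 -c "
from tgt import *
rel()"
```

```text
t 16.3 finder offset in face axes mm [-0.214 -0.374 -0.085] rot err deg (face axes) [-0.16  -0.237  0.026] force face axes [ 6.898 -0.056  2.546] tq [ 0.019 -1.169 -0.095] w 0.021679125561057302
```

Emit:
step_arm --pt "0 0 0.03 0 0 0" --pt "0 0.02 0.02 0 0 0" --pt "0 0 0 0 0 0" --pt "0 0 0 0 0 0" --pt "0 0 0 0 0 0"

```text
t: 16.72
eef_pos: [0.5851, 0.0166, 0.1709]
tcp_rot: [157.7, 1.0, 103.4]
ft_force: [0.5, 0.6, 13.7]
grip_width: 0.0218
```

Run:
```python
from tgt import *
for n in ["scene","side","wrist"]: snap(n,n+"4")
rel()
def crop(f,u,v,w,h,s): 
    im=cv2.imread(f'pics/{f}.png')[v:v+h,u:u+w]; return cv2.resize(im,None,fx=s,fy=s,interpolation=cv2.INTER_CUBIC)
b=np.hstack([crop('side4',260,195,80,100,5),crop('scene4',285,225,80,100,5)])
cv2.imwrite('pics/m4.png',b)
# plate normal from the fixed views + wrist
for f in('side4','scene4','wrist4'):
    P=cloud(f);L=F.inv().apply((P-C).reshape(-1,3))*1000
    im=load(f)['im'].reshape(-1,3).astype(int)
    m=(np.abs(L[:,2]-4)<6)&(np.abs(L[:,0])<70)&(np.abs(L[:,1])<65)&(im.max(1)-im.min(1)<30)&(im.min(1)>120)
    q=L[m]
    if len(q)<30: print(f,len(q)); continue
    for _ in range(6):
        c=q.mean(0);n=np.linalg.svd(q-c)[2][2];n*=np.sign(n[2]);q=q[np.abs((q-c)@n)<2]
    print(f,m.sum(),len(q),c,n,'z at origin',c[2]+(c[0]*n[0]+c[1]*n[1])/n[2], 'extent',q.min(0),q.max(0))
```

```text
t 16.8667 finder offset in face axes mm [ 0.038 -0.405 -0.207] rot err deg (face axes) [-0.168 -0.253  0.03 ] force face axes [ 5.64  -0.096 14.491] tq [ 0.007 -0.704 -0.08 ] w 0.021798047887168794
side4 358 243 [2.356 9.482 4.621] [ 0.003 -0.002  1.   ] z at origin 4.6125655367019345 extent [-62.794 -39.066   2.655] [60.62  59.104  6.548]
scene4 330 245 [35.154 12.085  3.856] [0.014 0.025 1.   ] z at origin 4.635486746917769 extent [ -2.63  -32.553   1.396] [68.984 54.498  6.497]
wrist4 6819 6628 [15.803 19.201  4.083] [-0.005 -0.001  1.   ] z at origin 4.000113827452632 extent [-62.106 -57.848   1.793] [66.364 57.802  6.122]
```

View pics/m4.png

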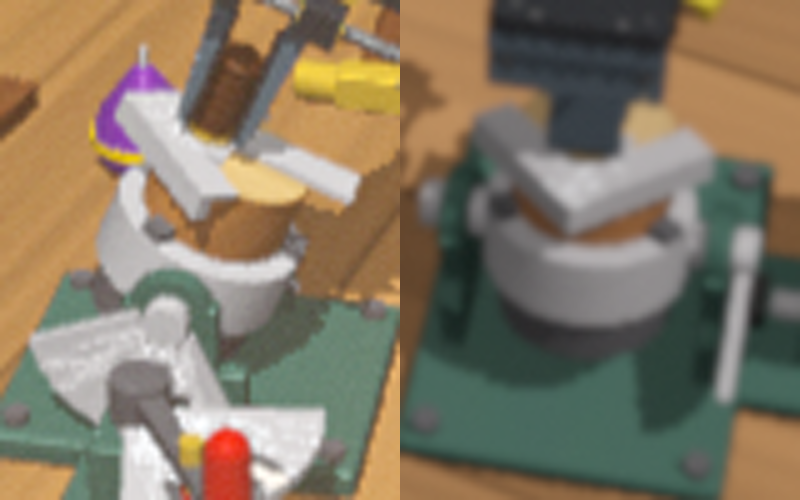

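Emit:
step_arm --pt "0 0 -0.025 0 0 0" --pt "0 0 0 0 0 0" --pt "0 0 0 0 0 0" --pt "0 0 0 0 0 0" --pt "0 0 0 0 0 0" --pt "0 0 0 0 0 0"

```text
t: 17.37
eef_pos: [0.585, 0.0165, 0.1709]
tcp_rot: [157.7, 1.0, 103.4]
ft_force: [1.7, 0.1, 10.2]
grip_width: 0.0215
```

Run:
```python
from tgt import *
rel();fs=[]
snap('wrist','wrist5')
for i in range(4):
    manip.snapshot('side'); s=manip.observe(); fs.append(np.r_[F.inv().apply(s['ft_force'])])
print('forces',np.array(fs))
f='wrist5';P=cloud(f);L=(F.inv().apply((P-C).reshape(-1,3))*1000).reshape(480,640,3);im=load(f)['im'].astype(int)
m=(np.abs(L[...,2]-4)<2.5)&(im.max(2)-im.min(2)<40)&(im.min(2)>140)
m=cv2.morphologyEx(m.astype(np.uint8),cv2.MORPH_OPEN,np.ones((3,3)))>0
q=L[m]
# outer edge of the +y leg: maximise x+y along the leg coordinate s=y-x
s=q[:,1]-q[:,0];t=(q[:,0]+q[:,1])/2**.5
e=[]
for a in range(-40,45,4):
    k=(s>a)&(s<a+4)&(t>30)
    if k.sum()>5: e.append([ (a+2)/2**.5, t[k].max()])
e=np.array(e);print(e.T);pf=np.polyfit(e[:,0],e[:,1],1);print('edge slope deg',np.degrees(np.arctan(pf[0])),'dist (exp 48)',pf[1])
# face centre/tilt recheck from visible wood
w=(np.abs(L[...,2])<3)&(im[...,0]-im[...,2]>50)&(np.hypot(L[...,0],L[...,1])<45);k=L[w]
if len(k)>50:
    c=k.mean(0);n=np.linalg.svd(k-c)[2][2];print('wood',len(k),c,n*np.sign(n[2]),np.hypot(k[:,0],k[:,1]).max())
# lever knob
P=cloud('side4');I=load('side4')['im'].astype(int);r=(I[...,0]>150)&(I[...,1]<70)&(I[...,2]<70)&(np.linalg.norm(P-[.488,.234,.12],axis=-1)<.05)
c=P[r].mean(0);print('knob',c,'lever angle',np.radians(191.3)-np.arctan2(c[1]-.1509,c[0]-.5675))
```

```text
t 17.3667 finder offset in face axes mm [-0.111 -0.394 -0.162] rot err deg (face axes) [-0.163 -0.233  0.029] force face axes [ 5.411 -0.199  8.771] tq [-0.111 -0.816 -0.042] w 0.021547783305334755
forces [[ 6.692 -0.467  9.014]
 [ 5.915 -0.567  9.065]
 [ 6.476 -0.934  8.305]
 [ 5.258 -0.939  8.835]]
[[-26.87  -24.042 -21.213 -18.385 -15.556 -12.728  -9.899  -7.071  -4.243
   -1.414   1.414   4.243   7.071   9.899  12.728  15.556  18.385  21.213
   24.042  26.87   29.698  32.527]
 [ 47.264  47.42   47.458  47.487  47.478  47.496  47.47   47.517  47.497
   47.529  47.591  47.565  47.594  47.625  47.571  47.583  47.642  47.658
   47.654  47.746  47.675  47.736]]
edge slope deg 0.32378640814800763 dist (exp 48) 47.541205069410545
wood 4585 [-14.817  17.963   0.373] [-0.008  0.005  1.   ] 40.238558179268324
knob [0.481 0.242 0.121] lever angle 1.0038936007139068
```

```bash
python3 -c "
from tgt import *
rel();print(manip.finish_job())"
```

```text
t 17.6167 finder offset in face axes mm [-0.078 -0.385 -0.151] rot err deg (face axes) [-0.163 -0.236  0.027] force face axes [ 5.258 -0.939  8.835] tq [-0.043 -0.807 -0.087] w 0.021627089844504684
the job is handed in; nothing more can be done
None
```

I threw the lock lever into the red notch and let it go. I then set the centre finder flat on the blank's sawn end face, V point on the high side, and handed the job in at 17.6 s still holding it by the handle.

**Last checks:**
- **Lever:** it stands at about 1.00 rad, measured from the knob's position in the side camera.
- **Blank tilt:** it was 22.1° before the lever was thrown and 22.0° after. In the last wrist picture the visible wood was within about 0.5° of the same slope.
- **Flush:** the wrist camera puts the plate within 0.3° of the face, with its top 4.0 mm above it, so the 4 mm plate lies flat. The side camera agrees on the angle. The scene camera gave about 1.6° from far fewer points. Both read the plate top about 0.6 mm higher.
- **Turn and position:** the V is about 0.3° off the line of the slope. The finder is within 0.4 mm of my measured face centre.
- **Push:** the sensor reads about 8.8 N into the face, or about 11 N once the finder's weight is added. It was steady over the last readings.
- **V against the round:** the pull down the slope reads 5 to 7 N with under 1 N sideways. I take that to mean both legs touch, because I could not see the far leg directly.
- **Bystanders:** I did not touch the bowl, top, hammer or peg, but I did not re-measure their positions at the end.

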